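# Change a control panel's battery, posting the dead one through a sprung flap

### The arm

A 7-joint arm with a two-finger parallel gripper is mounted at the origin on the work surface. World frame = base frame: x ahead of the robot, y to its left, z up, the work surface at z = 0. Lengths are in m, angles in rad, forces in N, time in s.
With the tool pointing down it reaches from about 0.425 to 0.925 m from the base axis. Payload 6.8 kg.
Tool frame: the origin (TCP) lies at the very end of the fingers, on their centre line; the grasp point (between the pads) lies 19 mm behind it; z points along the fingers, y is the line along which they close (so a half turn about z gives the same grasp; the last joint's range is limited). The gripper opens to 88 mm and grips with 3 to 60 N. Pads are 20 mm wide; open, the fingers measure 115 mm over their backs; the gripper's body (75 mm by 178 mm) begins 61 mm behind the grasp point.
Start: joints at [1.117, 0.477, 0.022, 1.555, -0.011, 1.109, -0.083], TCP at [0.229, -0.635, 0.223] pointing down, gripper open.
Joint ranges: [-2.96, 2.96], [-0.34, 2.1], [-1.41, 1.46], [0.24, 2.44], [-1.37, 4.51], [0.17, 1.92], [-2.96, 2.96]. Speed limits (rad/s): [2.39, 2.39, 3.14, 3.14, 3.14, 3.14, 3.14].

### API

Orientations are given as a unit quaternion [w, x, y, z].
In Python, from cell import read_state, optics, ticket gives the robot as it stands. The module is installed in compiled form; this text tells all that it offers.
- The arm moves only by the shell command python3 -m handwheel 'ROWS' [FORCE]. ROWS is JSON, a list of rows, each a list of 3 entries, a list of its own where there are three numbers: the opening, from -1 (shut) to 1 (fully open), then the shift along the tool's x, y, z in cm, then the turn, a rotation vector about the tool's x, y, z in degrees. A call has 1 to 12 rows; each row shifts and turns the commanded pose from where the row before left it, along the tool's axes as they then stand; what a row does not reach is not made up. A row lasts 1/10 s, in which the tool goes at most 50 mm and 8.59 degrees, less where a joint would pass 70% of its speed; a pose out of reach is approached as far as the arm can. A call is refused whole if a number of a shift passes 5 or a number of a turn 8.59, either way. A call with a gripper value outside its range is refused whole. The fingers move at their own pace and stop on an object; FORCE is the grip in N (left out, the last holds). Time passes only in rows, so rows that do not move let the fingers close. It gives the time, the measured TCP pose, the force, the opening and the grip force at its end, in the units of the state.
- read_state(): the state, without advancing time (a new reading comes with each control period).
- optics.read_camera(name): name is "side" or "top" or "wrist"; returns a dict with "color" (420x560x3 uint8, red, green, blue), "range_z" (420x560 float32, m along the optical axis (not along the pixel's ray), 0 where there is no reading), "fov_y" (degrees; the focal length in pixels is half the picture's height over the tangent of half this angle, whatever the lens; pixels are square), "cx", "cy" (the principal point, pixels), "position" and "rotation" of the camera in the world. Camera axes: x right, y up, looking along -z (the intrinsics and any distortion apply to the point x, -y, -z); pixel columns grow to the right and rows downward; lengths in m; the calibration is good to about 2 mm. A picture is of the moment at which its call begins.
- ticket.sign_off(): hands the job in; it is judged then, once.
Trained networks look in the newest picture that a camera, given by its name, has taken for a name from the list of things; names that differ only in an ending like _2 or _b are one class to them, and where a whole thing is asked for, a point or a joint stands for the part that bears it (a point fixed in the world has none). Each returns a list of dicts, best first, with "confidence" (0 to 1); they miss things now and then, are a little off and sometimes report something else, mostly with a low value. They report only what shows in the picture. A call takes as long as a camera call. They do not tell look-alikes from the thing itself.
- optics.trace(query, camera): "mask" (420x560 bool, what is visible of it).
- optics.mark_of(query, camera): "at" ([x, y, z] in m, in the coordinates of the camera as it stood for that picture, good to about 4 mm: a listed point, or the origin of a listed thing).
The state is a dict: "t": time; "q": joint angles; "joint_vel": joint speeds; "tau": joint torques, N m; "tcp_pos": TCP position; "ee_rot": TCP orientation; "ft_force": force on the tool from outside, world axes, zero at the start; "moment": the same for the moment, N m; "grip_width": finger opening in m; "gripper_force": force on a finger pad.
Only numpy, scipy, OpenCV 4.12 (cv2) and the standard library are available. Lean on these libraries where they do the work, as an engineer would, in place of code of your own. Each camera call takes 0.05 s, during which the arm holds its last target. There are 200 camera calls.

### The job

Change the panel's backup battery: take the dead battery out of the open control panel and push it down through the sprung flap of the steel spent-battery box, so that it lies inside and the flap has swung shut behind it; then stand the fresh battery from the bench fully home in the panel's empty bay, terminals up, either way round. Do not knock the vise or the tube clamped in it, and leave everything else on the bench where it is.

Things in the scene. Friction and masses are not known exactly. Their poses are not given: they have to be found in the camera images.
- old_battery_center (a point): Centre, half-way up, of the dead battery: black sealed block 43 (x) x 97 (y) x 52 mm high (z up), about 0.4 kg, two small brass tabs (6 mm, harmless) on top near its y ends. It starts standing in the panel's bay, its axes along the panel's. Alike with the fresh one: only its place tells it.
- new_battery_center (a point): Centre, half-way up, of the fresh battery, the same shape, size and material as the dead one; it starts standing terminals up on the bench, at any yaw, on the robot's side of the vise, about 0.45 m out. A half turn makes no difference to it.
- panel: Open white control panel lying on its back, fixed: tray 230 (x) x 260 (y) mm, walls 3 mm thick, 70 mm high; origin at the centre of its underside, on the bench. Beyond x = 20 mm it holds a circuit board and a transformer (to 47 mm high), on the other half only the battery bay. It is left or right of the robot, opposite the box, turned up to 0.4 rad.
- bay (a point): Centre of the bay's floor, at (-47, 0, +5) mm in the panel's frame, with its axes. A battery stands there, its 97 mm along y: four steel corner brackets, 29 mm high, the top 9 mm flared outwards, reaching 20 mm along each side, leave 104 (y) x 49 (x) mm; the middles of the sides are open for fingers. It is 65 mm from the centre to the front wall (-x), 73 mm to the circuit board (+x).
- battery_box: Grey sheet-steel spent-battery box, fixed: 210 (x) x 190 (y) x 205 mm high, 3 mm walls, origin at the centre of its underside on the bench, hollow, empty. Left or right of the robot, opposite the panel, turned up to 0.4 rad.
- mouth (a point): Centre of the opening in the box's lid, in the plane of its top, 205 mm above the bench, with the box's axes. The opening, 124 (x) x 126 (y) mm, is closed by one steel flap flush with the lid, hinged on its +x edge. It carries a resting battery: push with 10 to 20 N. Let go at the middle with its underside 70 mm below the lid, a battery drops in; the flap shuts as the fingers leave.
- flap (a joint): Angle of the flap in rad: 0 shut, positive as it swings down and in, 1.5 at its stop. Spring torque 0.55 Nm when shut plus 0.2 Nm per rad; it shuts by itself.
- vise: Blue bench vise, fixed, beyond the middle of the work area; origin at its underside on the bench below the clamped tube. It reaches 75 mm to -x, 170 mm to +x and 70 mm to each side, jaws 145 mm high. Must not be knocked (under 8 N).
- tube_top (a point): Top end of the copper tube that is clamped upright in the vise: diameter 22 mm (27 at the top coupling), 350 mm above the bench, straight above the vise's origin.
- junction_box_center (a point): Centre of a loose white junction box, 85 x 85 x 42 mm, lying on the bench on the robot's side of the vise, beside the fresh battery; leave it alone (within 20 mm of its place).
- meter_center (a point): Centre of a loose grey multimeter, 145 (x) x 72 x 36 mm, lying flat beside the vise; leave it alone (within 20 mm).
- tee_center (a point): Centre of a loose copper tee fitting, 100 mm long (x), 32 mm thick, its branch 46 mm to +y, lying beside the vise; leave it alone (within 20 mm).
Mind the look-alikes: they are no part of the job. What is shaped like the part that bears old_battery_center but blue, pink or purple is not meant.

How it is judged:
On the way:
1. the dead battery lies inside the box and the flap has shut behind it (x of old_battery_center in the frame of battery_box between -0.105 and 0.105 m and y of old_battery_center in the frame of battery_box between -0.095 and 0.095 m and z of old_battery_center in the frame of battery_box below 0.12 m and value of joint flap below 0.06 rad), for 0.2 s.
At the end, for the whole second after the job is handed in: Dead battery inside the box, centre over 85 mm below the lid, flap shut (under 0.06 rad). Fresh battery at rest in the bay, terminals up (0.08 rad), within 6 mm of the bay centre and 3 mm of its seated height, its length along the bay (0.1 rad, either way round) (all of step 1 and horizontal distance between new_battery_center and bay below 0.006 m and z of new_battery_center in the frame of bay between 0.022 and 0.029 m and angle between new_battery_center's own z axis and vertical below 0.08 rad and angle between the y axis of new_battery_center and the y axis of bay, either way round below 0.1 rad and linear speed of new_battery below 0.02 m/s); the robot touches nothing.
It fails at once if the vise or the tube clamped in it is knocked (8 N or more) (contact force between anything else and vise above 8 N).
It fails at once if the junction box, the meter or the tee is moved by more than 20 mm (distance of any of junction_box_center, meter_center, tee_center from where it was at the start of the episode above 0.02 m).
It also fails if it takes over 72 s, if anything falls off the work surface, if the arm or the gripper's body presses on something with over 40 N, if the wrist force passes 120 N, or if a joint passes its speed limit or range.

## Working session

There is one attempt and no reset: what is moved stays moved. The work goes in short steps, Python scripts to look and compute and a shell command to move; the robot and the scene stay as the last step left them, time stands still between calls to the robot, and variables do not carry over. Pictures are saved under pics/ and viewed, at most 10 in all, crops included, and the job is handed in when it is done.

```bash
mkdir -p pics; cat > h.py <<'E'
import numpy as np, cv2, json
from cell import read_state, optics, ticket
from scipy.spatial.transform import Rotation as R
def Rm(r):
    r=np.array(r,float)
    return r if r.shape==(3,3) else R.from_quat(r.ravel(),scalar_first=True).as_matrix()
def pts(c):
    h,w=c['range_z'].shape; f=h/2/np.tan(np.radians(c['fov_y'])/2)
    v,u=np.mgrid[:h,:w]; z=c['range_z']
    P=np.stack([(u-c['cx'])*z/f,-(v-c['cy'])*z/f,-z],-1)
    return P@Rm(c['rotation']).T+np.array(c['position'])
def w(c,a): return Rm(c['rotation'])@np.array(a)+np.array(c['position'])
def pix(c,p):
    f=210/np.tan(np.radians(c['fov_y'])/2); q=Rm(c['rotation']).T@(np.array(p)-np.array(c['position']))
    return (c['cx']+f*q[0]/-q[2], c['cy']+f*q[1]/q[2])
E
cat > a.py <<'E'
from h import *
for n in ("top","side"):
    c=optics.read_camera(n); cv2.imwrite(f"pics/{n}0.png",c['color'][...,::-1])
    print(n,{k:v for k,v in c.items() if k not in('color','range_z')})
    for q in ["old_battery_center","new_battery_center","panel","bay","battery_box","mouth","vise","tube_top","junction_box_center","meter_center","tee_center"]:
        for r in optics.mark_of(q,n)[:3]:
            p=w(c,r['at']); print(q,round(r['confidence'],2),p.round(3),np.round(pix(c,p)))
s=read_state(); print(s)
E
python3 a.py
```

```text
top {'fov_y': 49.14601082459958, 'cx': 276.9782026495408, 'cy': 207.00809996578056, 'position': array([0.35973378, 0.1345427 , 1.69199771]), 'rotation': array([ 0.7122902 ,  0.03350317, -0.03658869, -0.70012961])}
old_battery_center 0.9 [0.254 0.379 0.028] [206. 281.]
old_battery_center 0.75 [0.751 0.264 0.027] [241. 145.]
old_battery_center 0.66 [0.437 0.366 0.034] [211. 230.]
new_battery_center 0.75 [0.465 0.112 0.025] [281. 224.]
new_battery_center 0.71 [0.698 0.132 0.017] [277. 161.]
new_battery_center 0.28 [ 0.483 -0.349  0.002] [406. 221.]
panel 0.77 [0.482 0.353 0.001] [216. 218.]
bay 0.9 [0.436 0.364 0.002] [212. 231.]
bay 0.3 [ 0.698 -0.139  0.015] [350. 162.]
battery_box 0.64 [ 0.485 -0.354  0.001] [407. 221.]
mouth 0.97 [ 0.479 -0.355  0.204] [426. 219.]
vise 0.91 [ 0.654 -0.011 -0.001] [315. 174.]
junction_box_center 0.7 [ 0.48  -0.105  0.022] [341. 221.]
junction_box_center 0.68 [ 0.481 -0.354  0.207] [426. 218.]
meter_center 0.19 [0.466 0.112 0.025] [281. 223.]
tee_center 0.5 [ 0.699 -0.135  0.013] [349. 162.]
side {'fov_y': 53.022792170569964, 'cx': 273.48732978838507,
[... 923 characters left out ...]
't': 1.2, 'q': array([ 1.11686761,  0.47699593,  0.0223773 ,  1.55541652, -0.01151831,
        1.1092796 , -0.08311906]), 'joint_vel': array([ 0.00039996, -0.00100248, -0.00103979, -0.00160056,  0.00083011,
        0.00134905,  0.00125312]), 'tau': array([ 4.00552653e-04, -5.82730222e+01,  1.53321974e+00, -2.72930503e+01,
       -5.43861568e-02,  1.01401409e-02,  2.18507972e-05]), 'tcp_pos': array([ 0.22883844, -0.63504042,  0.2226592 ]), 'ee_rot': array([8.90582443e-06, 9.85089960e-01, 1.72040022e-01, 2.31730894e-05]), 'ft_force': array([-0.86190478, -0.01184994,  0.91196931]), 'moment': array([-0.01614142, -0.02987814, -0.03397613]), 'gripper_force': 0.0, 'grip_width': 0.08781090475473945}
```

```bash
cat > b.py <<'E'
from h import *
def rect(P,ctr,zlo,zhi,rad):
    m=(P[...,2]>zlo)&(P[...,2]<zhi)&(np.hypot(P[...,0]-ctr[0],P[...,1]-ctr[1])<rad)
    q=P[m][:,:2]; r=cv2.minAreaRect((q*1000).astype(np.float32)); 
    print(len(q),np.round(r[0],1),np.round(r[1],1),round(r[2],1),'median z',np.median(P[m][:,2]).round(4)); 
for n in ("top","side"):
    c=optics.read_camera(n); P=pts(c); print(n)
    print('box');rect(P,(.482,-.353),.195,.215,.16)
    print('panel');rect(P,(.48,.354),.062,.078,.19)
    print('old');rect(P,(.437,.365),.05,.066,.062)
    print('new');rect(P,(.464,.112),.042,.06,.075)
    print('jb');rect(P,(.48,-.104),.03,.05,.075)
E
python3 b.py
python3 -c "
import cv2
a=cv2.imread('pics/top0.png')[80:320,140:480];cv2.imwrite('pics/top0c.png',cv2.resize(a,None,fx=2.3,fy=2.3,interpolation=cv2.INTER_CUBIC))"
```

```text
top
box
3707 [ 480.5 -351.4] [209.6 195.8] 10.4 median z 0.2061
panel
360 [481.  356.2] [261.1 230.4] 78.9 median z 0.0692
old
318 [434.5 364.7] [98.  43.2] 78.5 median z 0.0573
new
317 [460.3 110.4] [43.2 96.6] 28.6 median z 0.0527
jb
520 [ 477.2 -101. ] [84.5 86.9] 11.0 median z 0.0426
side
box
1437 [ 482.3 -350.7] [211.1 207. ] 10.3 median z 0.2042
panel
964 [482.2 356.4] [263.7 233.6] 78.8 median z 0.0679
old
560 [435.7 366.5] [98.9 46.5] 78.3 median z 0.0564
new
338 [459.6 114.8] [42.7 99.1] 28.5 median z 0.0516
jb
413 [477.  -96.9] [83.1 93.9] 10.6 median z 0.041
```

View pics/top0c.png

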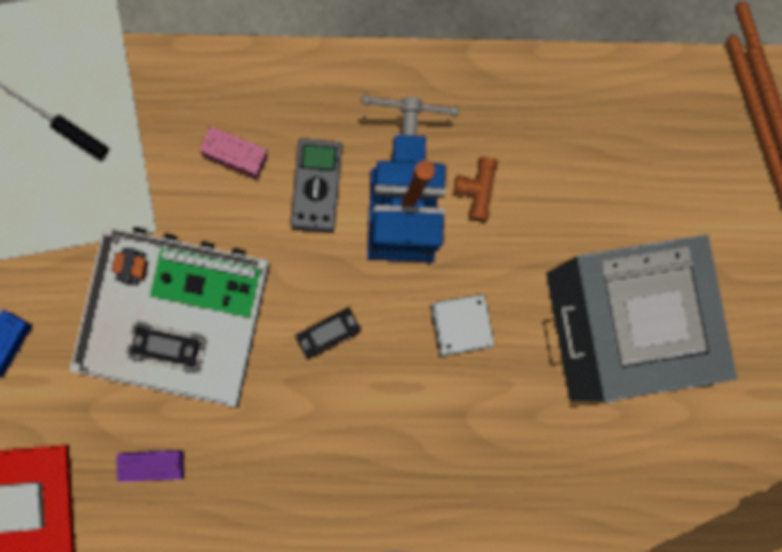

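View pics/side0.png

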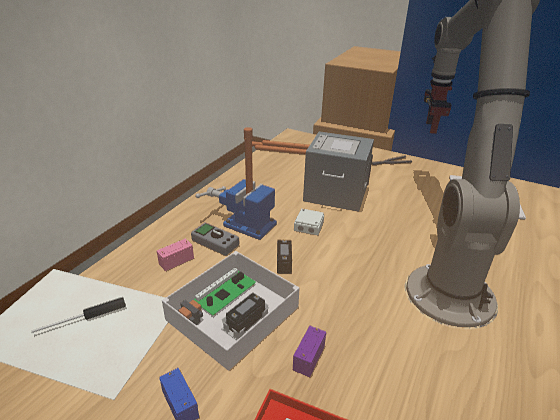

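```bash
cat > d.py <<'E'
import sys
from h import *
# usage: d.py x y z yawdeg_of_tool_y ; prints delta in tool axes (cm) and turn about tool axes (deg), and delta after turning
x,y,z,a=map(float,sys.argv[1:]); s=read_state(); M=Rm(s['ee_rot']); a=np.radians(a)
ty=np.array([np.cos(a),np.sin(a),0]); tz=np.array([0,0,-1.]); T=np.stack([np.cross(ty,tz),ty,tz],1)
d=(np.array([x,y,z])-s['tcp_pos'])*100
print('t',round(s['t'],2),'tcp',s['tcp_pos'].round(4),'F',s['ft_force'].round(1),'w',round(s['grip_width'],4),s['gripper_force'])
print('now-axes',(M.T@d).round(2),'turn',np.degrees(R.from_matrix(M.T@T).as_rotvec()).round(1),'after-turn',(T.T@d).round(2),'q',s['q'].round(2))
E
python3 d.py .46 -.05 .33 -11.1; python3 d.py .435 .365 .2 -11.1
```

```text
t 1.3 tcp [ 0.2288 -0.6351  0.2227] F [-0.1  0.2 -0.5] w 0.0874 0.0
now-axes [ 41.58 -47.21 -10.73] turn [  0.    0.  -59.1] after-turn [ 61.86  11.42 -10.73] q [ 1.12  0.48  0.02  1.56 -0.01  1.11 -0.08]
t 1.3 tcp [ 0.2288 -0.6351  0.2227] F [-0.1  0.2 -0.5] w 0.0874 0.0
now-axes [ 53.29 -87.1    2.26] turn [  0.    0.  -59.1] after-turn [102.11   0.98   2.27] q [ 1.12  0.48  0.02  1.56 -0.01  1.11 -0.08]
```

```bash
python3 -m handwheel '[[1,[0,0,-1.53],[0,0,-8.44]],[1,[0,0,-1.53],[0,0,-8.44]],[1,[0,0,-1.53],[0,0,-8.44]],[1,[0,0,-1.53],[0,0,-8.44]],[1,[0,0,-1.53],[0,0,-8.44]],[1,[0,0,-1.53],[0,0,-8.44]],[1,[0,0,-1.53],[0,0,-8.44]],[1,[4.5,0.83,0],[0,0,0]],[1,[4.5,0.83,0],[0,0,0]],[1,[4.5,0.83,0],[0,0,0]],[1,[4.5,0.83,0],[0,0,0]],[1,[4.5,0.83,0],[0,0,0]]]'; python3 d.py .46 -.05 .33 -11.1
```

```text
t: 2.5
tcp_pos: [0.3132, -0.4205, 0.3299]
ee_rot: [0.0, 0.772, 0.635, -0.0]
ft_force: [0.7, -0.7, -0.6]
grip_width: 0.0876
gripper_force: 0.0
t 2.5 tcp [ 0.3132 -0.4205  0.3299] F [ 0.7 -0.7 -0.6] w 0.0876 0.0
now-axes [ 3.918e+01  7.250e+00 -2.000e-02] turn [ 0.  0. -0.] after-turn [ 3.918e+01  7.270e+00 -1.000e-02] q [ 1.07  0.16 -0.29  1.76  0.05  1.24  0.57]
```

```bash
python3 -m handwheel '[[1,[4.5,0.83,0],[0,0,0]],[1,[4.5,0.83,0],[0,0,0]],[1,[4.5,0.83,0],[0,0,0]],[1,[4.5,0.83,0],[0,0,0]],[1,[4.5,0.83,0],[0,0,0]],[1,[4.5,0.83,0],[0,0,0]],[1,[4.5,0.83,0],[0,0,0]],[1,[4.5,0.83,0],[0,0,0]],[1,[4.5,0.83,0],[0,0,0]]]'; python3 d.py .435 .365 .2 -11.1
```

```text
t: 3.4
tcp_pos: [0.4645, -0.0376, 0.3302]
ee_rot: [0.001, 0.772, 0.635, 0.0]
ft_force: [0.4, -0.7, 0.3]
grip_width: 0.0881
gripper_force: 0.0
t 3.4 tcp [ 0.4645 -0.0376  0.3302] F [ 0.4 -0.7  0.3] w 0.0881 0.0
now-axes [ 38.94 -10.69  12.99] turn [ 0.1  0.  -0. ] after-turn [ 38.94 -10.65  13.02] q [ 0.6   0.08 -0.68  1.85  0.06  1.23 -0.29]
```

```bash
python3 -m handwheel '[[1,[4.32,-1.18,0.5],[0,0,0]],[1,[4.32,-1.18,0.5],[0,0,0]],[1,[4.32,-1.18,0.5],[0,0,0]],[1,[4.32,-1.18,0.5],[0,0,0]],[1,[4.32,-1.18,1],[0,0,0]],[1,[4.32,-1.18,1],[0,0,0]],[1,[4.32,-1.18,1],[0,0,0]],[1,[4.32,-1.18,1],[0,0,0]],[1,[4.32,-1.18,1],[0,0,0]],[1,[0,0,2],[0,0,0]],[1,[0,0,2],[0,0,0]],[1,[0,0,0],[0,0,0]]]'; python3 d.py .435 .365 .2 -11.1
cat > wr.py <<'E'
from h import *
import sys
c=optics.read_camera('wrist'); P=pts(c); cv2.imwrite(f"pics/{sys.argv[1]}.png",c['color'][...,::-1])
for q in sys.argv[2:]:
    for r in optics.mark_of(q,'wrist')[:2]:
        p=w(c,r['at']); print(q,round(r['confidence'],2),p.round(4),np.round(pix(c,p)))
    for r in optics.trace(q,'wrist')[:1]:
        Q=P[r['mask']]; Q=Q[np.isfinite(Q).all(1)]
        z=np.percentile(Q[:,2],60); t=Q[abs(Q[:,2]-z)<.006]
        k=cv2.minAreaRect((t[:,:2]*1000).astype(np.float32)); print(q,'mask',len(Q),'z',z.round(4),np.round(k[0],1),np.round(k[1],1),round(k[2],1))
E
python3 wr.py w1 old_battery_center bay
```

```text
t: 4.6
tcp_pos: [0.4338, 0.3616, 0.2172]
ee_rot: [0.0, 0.772, 0.636, -0.002]
ft_force: [0.4, -0.2, -0.7]
grip_width: 0.0876
gripper_force: 0.0
t 4.6 tcp [0.4338 0.3616 0.2172] F [ 0.4 -0.2 -0.7] w 0.0876 0.0
now-axes [0.36 0.06 1.72] turn [-0.2  0.2  0. ] after-turn [0.36 0.05 1.72] q [-0.13  0.44 -0.87  1.78  0.37  1.1  -1.32]
old_battery_center 0.79 [0.2491 0.3806 0.0233] [138. 199.]
old_battery_center 0.69 [0.437  0.3666 0.0255] [285. 182.]
old_battery_center mask 4146 z 0.0478 [744.9 267.7] [96.7 44.2] 70.0
bay mask 44838 z 0.017 [480.8 356.2] [255.6 225.6] 78.9
```

View pics/w1.png

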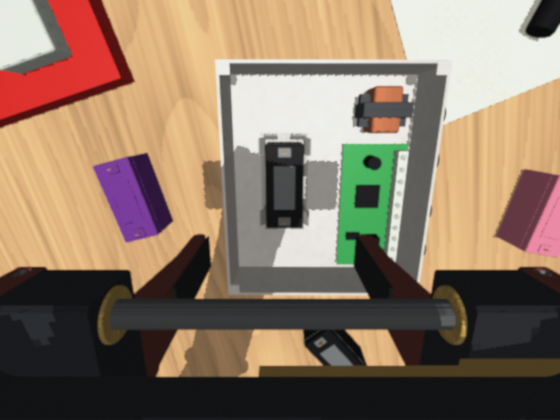

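```bash
python3 -m handwheel '[[1,[0.43,0.07,0],[-0.2,0.2,0]],[1,[0,0,4],[0,0,0]],[1,[0,0,4],[0,0,0]],[1,[0,0,4],[0,0,0]],[1,[0,0,3],[0,0,0]],[1,[0,0,2],[0,0,0]],[1,[0,0,1.5],[0,0,0]],[1,[0,0,0.8],[0,0,0]],[1,[0,0,0],[0,0,0]]]' 60; python3 d.py .4353 .3657 .024 -11.1
```

```text
t: 5.75
tcp_pos: [0.4372, 0.3673, 0.0264]
ee_rot: [0.0, 0.772, 0.635, 0.002]
ft_force: [-0.5, 0.7, 0.1]
grip_width: 0.0878
gripper_force: 0.0
t 5.75 tcp [0.4372 0.3673 0.0264] F [-0.5  0.7  0.1] w 0.0878 0.0
now-axes [-0.2  -0.16  0.24] turn [ 0.2 -0.2 -0. ] after-turn [-0.2  -0.16  0.24] q [-0.27  0.68 -0.71  1.91  0.62  0.78 -1.53]
```

```bash
python3 -m handwheel '[[1,[-0.1,-0.1,0.2],[0,0,0]],[-1,[0,0,0],[0,0,0]],[-1,[0,0,0],[0,0,0]],[-1,[0,0,0],[0,0,0]],[-1,[0,0,0],[0,0,0]],[-1,[0,0,0],[0,0,0]],[-1,[0,0,0],[0,0,0]]]' 60; python3 d.py .4353 .3657 .3 -11.1
```

```text
t: 6.45
tcp_pos: [0.4362, 0.3666, 0.0248]
ee_rot: [0.0, 0.772, 0.635, 0.003]
ft_force: [5.2, -0.9, 2.9]
grip_width: 0.0432
gripper_force: 2.8
t 6.45 tcp [0.4362 0.3666 0.0248] F [ 5.2 -0.9  2.9] w 0.0432 2.826906256377697
now-axes [ -0.     0.03 -27.52] turn [ 0.2 -0.2 -0. ] after-turn [ -0.1   -0.08 -27.52] q [-0.27  0.68 -0.71  1.92  0.62  0.77 -1.53]
```

Just touching; let the grip build, then lift.

```bash
python3 -m handwheel '[[-1,[0,0,0],[0,0,0]],[-1,[0,0,0],[0,0,0]],[-1,[0,0,0],[0,0,0]],[-1,[0,0,-1],[0,0,0]],[-1,[0,0,-2],[0,0,0]],[-1,[0,0,-4],[0,0,0]],[-1,[0,0,-4],[0,0,0]],[-1,[0,0,-5],[0,0,0]],[-1,[0,0,-5],[0,0,0]],[-1,[0,0,-5],[0,0,0]],[-1,[0,0,-4],[0,0,0]],[-1,[0,0,0],[0,0,0]]]' 60; python3 d.py .46 -.05 .32 -11.1
```

```text
t: 7.65
tcp_pos: [0.4353, 0.3682, 0.3306]
ee_rot: [0.0, 0.772, 0.636, 0.007]
ft_force: [0.6, -0.3, -4.6]
grip_width: 0.0426
gripper_force: 60.0
t 7.65 tcp [0.4353 0.3682 0.3306] F [ 0.6 -0.3 -4.6] w 0.0426 59.99976485967636
now-axes [-40.58  10.45   0.73] turn [ 0.5 -0.6  0. ] after-turn [-40.57  10.48   1.06] q [-0.09  0.34 -0.92  1.64  0.28  1.29 -1.25]
```

```bash
python3 d.py .4805 -.352 .33 -11.1; python3 -m handwheel '[[-1,[-4.6,0.85,0],[0.25,-0.3,0]],[-1,[-4.7,0.88,0],[0.25,-0.3,0]],[-1,[-4.7,0.88,0],[0,0,0]],[-1,[-4.7,0.88,0],[0,0,0]],[-1,[-4.7,0.88,0],[0,0,0]],[-1,[-4.7,0.88,0],[0,0,0]],[-1,[-4.7,0.88,0],[0,0,0]],[-1,[-4.7,0.88,0],[0,0,0]],[-1,[-4.7,0.88,0],[0,0,0]],[-1,[0,0,0],[0,0,0]]]'; python3 d.py .4805 -.352 .33 10.4
```

```text
t 7.65 tcp [0.4353 0.3682 0.3306] F [ 0.6 -0.3 -4.6] w 0.0426 59.99976485967636
now-axes [-69.82  18.26  -0.51] turn [ 0.5 -0.6  0. ] after-turn [-6.981e+01  1.831e+01  6.000e-02] q [-0.09  0.34 -0.92  1.64  0.28  1.29 -1.25]
t: 8.65
tcp_pos: [0.4285, -0.0707, 0.3244]
ee_rot: [-0.001, 0.776, 0.631, -0.007]
ft_force: [-1.1, 0.5, -5.1]
grip_width: 0.0428
gripper_force: 60.0
t 8.65 tcp [ 0.4285 -0.0707  0.3244] F [-1.1  0.5 -5.1] w 0.0428 59.9991050362587
now-axes [-26.5   10.8   -0.41] turn [ -0.6   0.4 -22.1] after-turn [-28.61   0.03  -0.56] q [ 0.67  0.02 -0.66  1.92  0.02  1.22 -0.2 ]
```

```bash
python3 -m handwheel '[[-1,[0,0,-0.2],[-0.2,0.1,-7.35]],[-1,[0,0,-0.2],[-0.2,0.1,-7.35]],[-1,[0,0,-0.2],[-0.2,0.1,-7.35]],[-1,[-4.7,0,0],[0,0,0]],[-1,[-4.7,0,0],[0,0,0]],[-1,[-4.7,0,0],[0,0,0]],[-1,[-4.7,0,0],[0,0,0]],[-1,[-4.7,0,0],[0,0,0]],[-1,[-4.7,0,0],[0,0,0]],[-1,[0,0,0],[0,0,0]],[-1,[0,0,0],[0,0,0]]]'; python3 d.py .4805 -.352 .33 10.4; python3 wr.py w2 mouth battery_box old_battery_center; python3 b.py | sed -n 1,4p
```

```text
t: 9.75
tcp_pos: [0.4834, -0.3403, 0.3304]
ee_rot: [-0.001, 0.637, 0.771, 0.001]
ft_force: [0.5, -0.2, -5.7]
grip_width: 0.0426
gripper_force: 60.0
t 9.75 tcp [ 0.4834 -0.3403  0.3304] F [ 0.5 -0.2 -5.7] w 0.0426 60.00000715255737
now-axes [-1.09 -0.5   0.03] turn [ 0.  -0.2  0.4] after-turn [-1.1  -0.49  0.04] q [ 0.87  0.3  -0.46  1.6   0.13  1.28  0.58]
mouth mask 22497 z 0.2041 [ 478.3 -339. ] [210.6 166.3] 10.1
battery_box mask 22927 z 0.2041 [ 478.4 -339.3] [211.1 166.6] 10.3
old_battery_center 0.88 [ 0.4845 -0.3441  0.3309] [285. 259.]
old_battery_center mask 13698 z 0.3617 [ 481.8 -341.3] [43.5 97.8] 10.8
top
box
2416 [ 480.5 -349.9] [210.3 191.7] 10.4 median z 0.2061
panel
  return _methods._mean(a, axis=axis, dtype=dtype,
  ret = ret.dtype.type(ret / rcount)
```

View pics/w2.png

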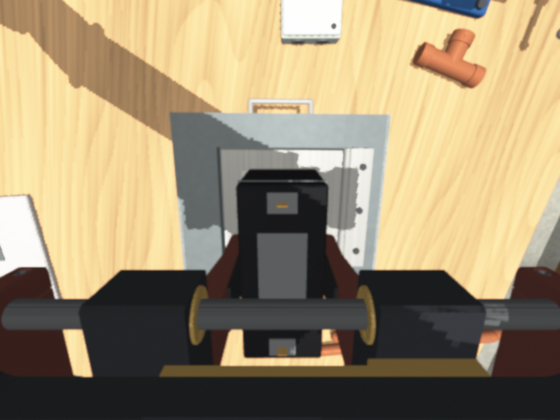

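```bash
python3 -m handwheel '[[-1,[-0.95,-0.38,0],[0,-0.2,0.3]],[-1,[0,0,3],[0,0,0]],[-1,[0,0,3],[0,0,0]],[-1,[0,0,2.5],[0,0,0]],[-1,[0,0,1],[0,0,0]],[-1,[0,0,1],[0,0,0]],[-1,[0,0,1],[0,0,0]],[-1,[0,0,1],[0,0,0]],[-1,[0,0,0],[0,0,0]]]'; python3 d.py .4805 -.351 .153 10.4
```

```text
t: 11.1
tcp_pos: [0.4853, -0.3514, 0.2102]
ee_rot: [0.005, 0.638, 0.77, 0.001]
ft_force: [-2.1, 1.7, 8.2]
grip_width: 0.0428
gripper_force: 60.0
t 11.1 tcp [ 0.4853 -0.3514  0.2102] F [-2.1  1.7  8.2] w 0.0428 60.00243991613388
now-axes [ 0.17 -0.5   5.72] turn [0.4 0.4 0.2] after-turn [ 0.13 -0.46  5.72] q [ 0.87  0.4  -0.44  1.74  0.2   1.04  0.54]
```

```bash
python3 -m handwheel '[[-1,[0.1,-0.35,1],[0.2,0.2,0]],[-1,[0,0,1],[0,0,0]],[-1,[0,0,1],[0,0,0]],[-1,[0,0,1],[0,0,0]],[-1,[0,0,1],[0,0,0]],[-1,[0,0,0.8],[0,0,0]],[-1,[0,0,0],[0,0,0]],[-1,[0,0,0],[0,0,0]]]'; python3 d.py .4805 -.351 .153 10.4
```

```text
t: 11.9
tcp_pos: [0.4786, -0.3525, 0.1507]
ee_rot: [0.001, 0.639, 0.769, -0.002]
ft_force: [-5.6, -3.3, 0.9]
grip_width: 0.0428
gripper_force: 60.0
t 11.9 tcp [ 0.4786 -0.3525  0.1507] F [-5.6 -3.3  0.9] w 0.0428 59.99992936849594
now-axes [ 0.11  0.21 -0.23] turn [-0.1  0.2  0.2] after-turn [ 0.11  0.21 -0.23] q [ 0.86  0.46 -0.43  1.8   0.23  0.93  0.51]
```

```bash
python3 -m handwheel '[[0.6,[0,0.15,0],[0,0,0]],[0.6,[0,0,0],[0,0,0]],[0.6,[0,0,0],[0,0,0]],[0.6,[0,0,0],[0,0,0]],[0.6,[0,0,0],[0,0,0]],[0.6,[0,0,0],[0,0,0]]]' 60; python3 d.py .4805 -.351 .33 10.4; python3 wr.py w3 old_battery_center
```

```text
t: 12.5
tcp_pos: [0.4749, -0.3529, 0.1486]
ee_rot: [-0.003, 0.64, 0.768, -0.004]
ft_force: [-13.9, -3.5, -2.1]
grip_width: 0.0701
gripper_force: 6.0
t 12.5 tcp [ 0.4749 -0.3529  0.1486] F [-13.9  -3.5  -2.1] w 0.0701 6.0435824043815956
now-axes [  0.08   0.4  -18.14] turn [-0.6  0.   0. ] after-turn [  0.08   0.59 -18.14] q [ 0.85  0.46 -0.42  1.8   0.24  0.94  0.51]
old_battery_center 0.8 [ 0.4364 -0.372   0.0254] [244. 212.]
old_battery_center mask 5187 z 0.0542 [ 435.6 -369.8] [43.1 97.2] 14.2
```

View pics/w3.png

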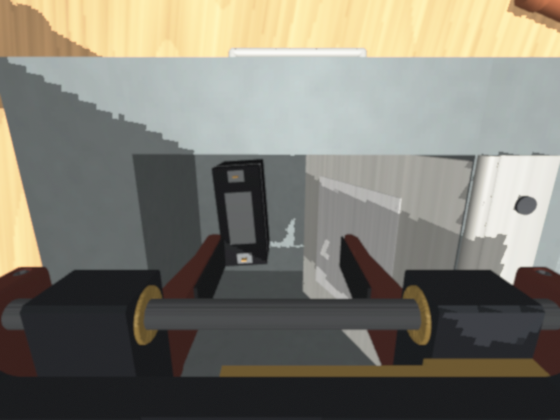

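The dead battery stands on the box floor at (240, 215), clear of the fingers. I'll retract.

```bash
python3 -m handwheel '[[0.6,[0,0,-1],[-0.3,0,0]],[0.6,[0,0,-2],[0,0,0]],[0.6,[0,0,-2],[0,0,0]],[0.6,[0,0,-2],[0,0,0]],[0.6,[0,0,-3],[0,0,0]],[1,[0,0,-4],[0,0,0]],[1,[0,0,-4],[0,0,0]],[1,[0,0,0],[0,0,0]]]' 60; python3 d.py .46 .112 .33 28.6; python3 b.py
python3 wr.py w4 mouth
```

```text
t: 13.45
tcp_pos: [0.4839, -0.3513, 0.3376]
ee_rot: [0.009, 0.638, 0.77, 0.003]
ft_force: [-0.2, -0.3, -0.4]
grip_width: 0.0871
gripper_force: 0.0
t 13.45 tcp [ 0.4839 -0.3513  0.3376] F [-0.2 -0.3 -0.4] w 0.0871 0.0
now-axes [45.98  6.23  0.39] turn [  0.8   0.7 -17.9] after-turn [41.82 20.08  0.76] q [ 0.89  0.29 -0.46  1.59  0.13  1.28  0.59]
top
box
2961 [ 480.2 -350.1] [209.8 192.1] 10.1 median z 0.2061
panel
313 [481.2 356.6] [261.5 230.8] 78.8 median z 0.0693
old
0 [0. 0.] [0. 0.] 0.0 median z nan
new
317 [459.8 110. ] [43.3 96.5] 27.7 median z 0.0525
jb
524 [ 477.  -100.7] [84.7 88.2] 11.3 median z 0.0428
side
box
1423 [ 481.5 -349.2] [210.9 199.3] 10.1 median z 0.2043
panel
954 [481.6 356.1] [263.9 233.7] 78.9 median z 0.0678
old
0 [0. 0.] [0. 0.] 0.0 median z nan
new
342 [460.3 113.1] [42.8 99. ] 28.7 median z 0.0515
jb
411 [476.6 -98.8] [82.2 91.7] 11.0 median z 0.041
mouth 0.64 [ 0.4827 -0.3517  0.2028] [283. 200.]
mouth mask 34934 z 0.2039 [ 480.6 -350.7] [210.7 190. ] 10.2
  return _methods._mean(a, axis=axis, dtype=dtype,
  ret = ret.dtype.type(ret / rcount)
```

View pics/w4.png

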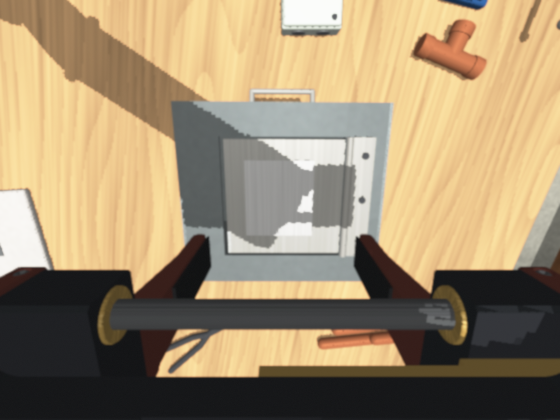

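```bash
python3 -m handwheel '[[1,[0,0,0],[0.3,0.2,-5.9]],[1,[0,0,0],[0.2,0.2,-6]],[1,[0,0,0],[0.2,0.2,-6]],[1,[4.1,1.96,0.1],[0,0,0]],[1,[4.1,1.96,0.1],[0,0,0]],[1,[4.1,1.96,0.1],[0,0,0]],[1,[4.1,1.96,0.1],[0,0,0]],[1,[4.1,1.96,0.1],[0,0,0]],[1,[4.1,1.96,0.1],[0,0,0]],[1,[4.1,1.96,0.1],[0,0,0]],[1,[4.1,1.96,0.1],[0,0,0]],[1,[4.1,1.96,0.1],[0,0,0]]]'; python3 d.py .46 .1115 .2 28.6
```

```text
t: 14.9
tcp_pos: [0.4577, 0.0597, 0.3227]
ee_rot: [-0.006, 0.511, 0.86, -0.0]
ft_force: [0.8, 0.1, -0.1]
grip_width: 0.0879
gripper_force: 0.0
t 14.9 tcp [0.4577 0.0597 0.3227] F [ 0.8  0.1 -0.1] w 0.0879 0.0
now-axes [ 4.32  2.75 12.29] turn [-0.4 -0.6 -0.1] after-turn [ 4.44  2.68 12.27] q [ 0.51  0.1  -0.81  1.86  0.07  1.22  0.18]
```

```bash
python3 -m handwheel '[[1,[2.2,1.35,1],[-0.2,-0.3,0]],[1,[2.2,1.35,1],[-0.2,-0.3,0]],[1,[0,0,4],[0,0,0]],[1,[0,0,4],[0,0,0]],[1,[0,0,2],[0,0,0]],[1,[0,0,0],[0,0,0]],[1,[0,0,0],[0,0,0]]]'; python3 wr.py w5 new_battery_center;  python3 d.py .46 .1115 .019 28.4
```

```text
t: 15.6
tcp_pos: [0.4612, 0.1099, 0.2037]
ee_rot: [0.0, 0.511, 0.86, 0.0]
ft_force: [-0.3, 1.0, 0.7]
grip_width: 0.0876
gripper_force: 0.0
new_battery_center 0.6 [0.4579 0.1107 0.0233] [281. 187.]
new_battery_center mask 3316 z 0.0513 [460.8 111. ] [42.8 97.4] 27.8
t 15.75 tcp [0.4623 0.11   0.205 ] F [0.5 0.3 0.7] w 0.0877 0.0
now-axes [ 0.27 -0.2  18.6 ] turn [0.2 0.1 0.1] after-turn [ 0.24 -0.13 18.6 ] q [ 0.36  0.26 -0.83  2.    0.23  0.97 -0.09]
```

View pics/w5.png

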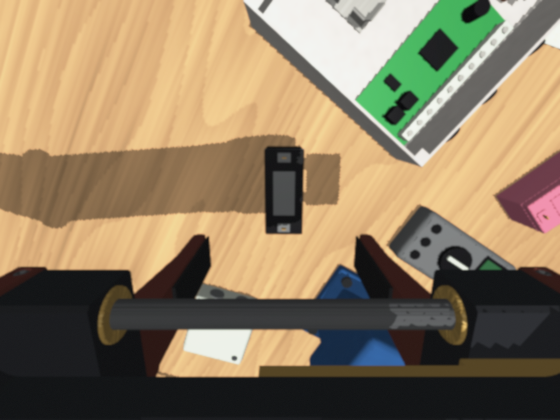

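```bash
python3 -m handwheel '[[1,[0.2,-0.1,2],[0.1,0.1,0.2]],[1,[0,0,4],[0,0,0]],[1,[0,0,4],[0,0,0]],[1,[0,0,4],[0,0,0]],[1,[0,0,2.4],[0,0,0]],[1,[0,0,1.4],[0,0,0]],[1,[0,0,0.6],[0,0,0]],[1,[0,0,0],[0,0,0]],[-1,[0,0,0],[0,0,0]],[-1,[0,0,0],[0,0,0]],[-1,[0,0,0],[0,0,0]],[-1,[0,0,0],[0,0,0]]]' 50; python3 d.py .46 .1115 .019 28.4
```

```text
t: 16.95
tcp_pos: [0.4599, 0.111, 0.0202]
ee_rot: [0.0, 0.513, 0.859, 0.0]
ft_force: [-0.2, 0.3, 0.8]
grip_width: 0.0596
gripper_force: 0.0
t 16.95 tcp [0.4599 0.111  0.0202] F [-0.2  0.3  0.8] w 0.0596 0.0
now-axes [0.03 0.03 0.12] turn [ 0.  -0.  -0.1] after-turn [0.03 0.03 0.12] q [ 0.16  0.55 -0.64  2.14  0.56  0.62 -0.39]
```

```bash
python3 -m handwheel '[[-1,[0,0,0],[0,0,0]],[-1,[0,0,0],[0,0,0]],[-1,[0,0,0],[0,0,0]],[-1,[0,0,0],[0,0,0]],[-1,[0,0,0],[0,0,0]],[-1,[0,0,-1],[0,0,0]],[-1,[0,0,-3],[0,0,0]],[-1,[0,0,-4],[0,0,0]],[-1,[0,0,-4],[0,0,0]],[-1,[0,0,-4],[0,0,0]],[-1,[0,0,-2],[0,0,0]],[-1,[0,0,0],[0,0,0]]]' 50; python3 d.py .435 .365 .2 -11.1
```

```text
t: 18.15
tcp_pos: [0.4602, 0.1112, 0.2021]
ee_rot: [0.001, 0.513, 0.859, 0.001]
ft_force: [0.7, -0.2, -4.0]
grip_width: 0.0427
gripper_force: 50.0
t 18.15 tcp [0.4602 0.1112 0.2021] F [ 0.7 -0.2 -4. ] w 0.0427 49.99339610338211
now-axes [23.54  9.82  0.2 ] turn [ 0.2  0.  39.4] after-turn [24.42 -7.36  0.21] q [ 0.37  0.27 -0.84  2.    0.24  0.97 -0.1 ]
```

```bash
python3 -m handwheel '[[-1,[0,0,0],[0,0,7.9]],[-1,[0,0,0],[0,0,7.9]],[-1,[0,0,0],[0,0,7.9]],[-1,[0,0,0],[0,0,7.9]],[-1,[0,0,0],[0,0,7.8]],[-1,[4.07,-1.22,0],[0,0,0]],[-1,[4.07,-1.22,0],[0,0,0]],[-1,[4.07,-1.22,0],[0,0,0]],[-1,[4.07,-1.22,0],[0,0,0]],[-1,[4.07,-1.22,0],[0,0,0]],[-1,[4.07,-1.22,0],[0,0,0]],[-1,[0,0,0],[0,0,0]]]' 50; python3 d.py .435 .365 .1 -11.1
```

```text
t: 19.35
tcp_pos: [0.4303, 0.3706, 0.1981]
ee_rot: [-0.003, 0.769, 0.639, -0.001]
ft_force: [-0.5, -0.1, -3.5]
grip_width: 0.0427
gripper_force: 50.0
t 19.35 tcp [0.4303 0.3706 0.1981] F [-0.5 -0.1 -3.5] w 0.0427 49.99416947364807
now-axes [-0.49  0.62  9.81] turn [-0.3 -0.1  0.6] after-turn [-0.46  0.57  9.81] q [-0.22  0.43 -0.77  1.8   0.33  1.05 -1.3 ]
```

```bash
python3 -m handwheel '[[-1,[-0.45,0.6,2],[-0.3,-0.1,0.6]],[-1,[0,0,3],[0,0,0]],[-1,[0,0,3],[0,0,0]],[-1,[0,0,1],[0,0,0]],[-1,[0,0,0],[0,0,0]],[-1,[0,0,0],[0,0,0]]]' 50; python3 d.py .4355 .3656 .03 -11.1; cat > e.py <<'E'
from h import *
z0=read_state()['tcp_pos'][2]+.032
for n in ("top","side","wrist"):
    c=optics.read_camera(n); P=pts(c)
    if n=='wrist': cv2.imwrite('pics/w6.png',c['color'][...,::-1])
    m=(abs(P[...,2]-z0)<.007)&(np.hypot(P[...,0]-.435,P[...,1]-.365)<.062)
    r=cv2.minAreaRect((P[m][:,:2]*1000).astype(np.float32)); print(n,m.sum(),np.round(r[0],1),np.round(r[1],1),round(r[2],1),np.median(P[m][:,2]))
    for q in ('new_battery_center','bay'):
        print(q,[(round(r['confidence'],2),w(c,r['at']).round(4)) for r in optics.mark_of(q,n)[:3]])
E
python3 e.py
```

```text
t: 19.95
tcp_pos: [0.4399, 0.3591, 0.1102]
ee_rot: [0.002, 0.775, 0.632, 0.001]
ft_force: [0.5, 0.7, -3.0]
grip_width: 0.0427
gripper_force: 50.0
t 19.95 tcp [0.4399 0.3591 0.1102] F [ 0.5  0.7 -3. ] w 0.0427 49.993560165166855
now-axes [ 0.56 -0.6   8.02] turn [ 0.3  0.1 -0.6] after-turn [ 0.55 -0.56  8.02] q [-0.26  0.53 -0.7   1.88  0.44  0.89 -1.38]
top 0 [0. 0.] [0. 0.] 0.0 nan
new_battery_center []
bay []
side 388 [441.7 379.9] [59.1 63.4] 80.1 0.14262221097836275
new_battery_center [(0.77, array([0.4437, 0.358 , 0.1149]))]
bay [(0.78, array([0.4338, 0.3665, 0.0057])), (0.54, array([ 0.6554, -0.0072,  0.0024]))]
wrist 13061 [438.5 358.2] [97.8 63.8] 78.6 0.14178862117628757
new_battery_center [(0.85, array([0.4357, 0.3596, 0.1179]))]
bay []
  return _methods._mean(a, axis=axis, dtype=dtype,
  ret = ret.dtype.type(ret / rcount)
```

```bash
python3 d.py .4352 .3655 .025 -11.1
```

```text
t 20.4 tcp [0.4401 0.359  0.1102] F [ 0.5 -0.  -3.9] w 0.0427 49.993503391742706
now-axes [ 0.55 -0.66  8.52] turn [ 0.3  0.1 -0.6] after-turn [ 0.54 -0.61  8.52] q [-0.26  0.53 -0.7   1.88  0.44  0.89 -1.38]
```

View pics/w6.png

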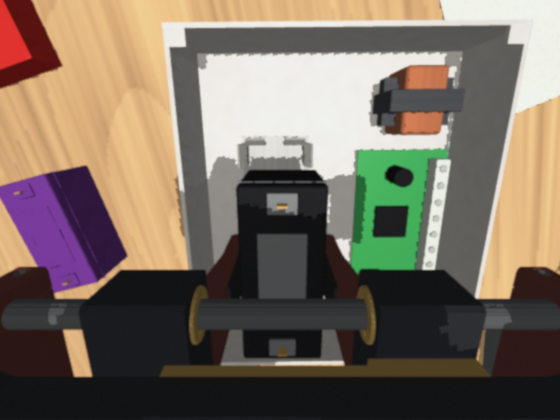

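```bash
python3 -m handwheel '[[-1,[0.58,-0.61,0],[0.3,0.1,-0.6]],[-1,[0,0,1.5],[0,0,0]],[-1,[0,0,1.5],[0,0,0]],[-1,[0,0,1.0],[0,0,0]],[-1,[0,0,0],[0,0,0]],[-1,[0,0,0],[0,0,0]],[-1,[0,0,0],[0,0,0]]]' 50; python3 d.py .4352 .3655 .025 -11.1
```

```text
t: 21.1
tcp_pos: [0.4353, 0.3662, 0.0701]
ee_rot: [-0.0, 0.772, 0.636, 0.0]
ft_force: [-0.3, -0.1, -3.4]
grip_width: 0.043
gripper_force: 50.0
t 21.1 tcp [0.4353 0.3662 0.0701] F [-0.3 -0.1 -3.4] w 0.043 49.99358028173447
now-axes [-0.08  0.    4.51] turn [-0.  -0.1  0. ] after-turn [-0.07  0.    4.51] q [-0.3   0.59 -0.67  1.9   0.49  0.82 -1.42]
```

```bash
python3 -m handwheel '[[-1,[0,0,1],[0,0,0]],[-1,[0,0,1],[0,0,0]],[-1,[0,0,0.8],[0,0,0]],[-1,[0,0,0.7],[0,0,0]],[-1,[0,0,0.6],[0,0,0]],[-1,[0,0,0.4],[0,0,0]],[-1,[0,0,0],[0,0,0]],[-1,[0,0,0],[0,0,0]]]' 50; python3 d.py .4352 .3655 .025 -11.1
```

```text
t: 21.9
tcp_pos: [0.4351, 0.3662, 0.025]
ee_rot: [-0.0, 0.772, 0.636, 0.0]
ft_force: [-0.6, -0.0, -2.0]
grip_width: 0.0427
gripper_force: 50.0
t 21.9 tcp [0.4351 0.3662 0.025 ] F [-0.6 -0.  -2. ] w 0.0427 49.99984323978424
now-axes [-0.07  0.02 -0.  ] turn [-0.  -0.   0.1] after-turn [-0.07  0.02 -0.  ] q [-0.33  0.65 -0.63  1.92  0.55  0.75 -1.47]
```

```bash
python3 -m handwheel '[[-1,[0,0,0.15],[0,0,0]],[-1,[0,0,0],[0,0,0]],[0.8,[0,0,0],[0,0,0]],[0.8,[0,0,0],[0,0,0]],[0.8,[0,0,0],[0,0,0]],[0.8,[0,0,0],[0,0,0]],[0.8,[0,0,0],[0,0,0]],[0.8,[0,0,0],[0,0,0]]]' 50; python3 -m handwheel '[[0.8,[0,0,-1],[0,0,0]],[0.8,[0,0,-3],[0,0,0]],[0.8,[0,0,-4],[0,0,0]],[0.8,[0,0,-4],[0,0,0]],[0.8,[0,0,-4],[0,0,0]],[0.8,[0,0,-4],[0,0,0]],[0.8,[0,0,0],[0,0,0]],[0.8,[0,0,0],[0,0,0]]]'; cat > f.py <<'E'
from h import *
for n in ("top","side","wrist"):
    c=optics.read_camera(n); P=pts(c)
    if n=='wrist': cv2.imwrite('pics/w7.png',c['color'][...,::-1])
    m=(abs(P[...,2]-.057)<.007)&(np.hypot(P[...,0]-.435,P[...,1]-.365)<.062)
    if m.sum():
        r=cv2.minAreaRect((P[m][:,:2]*1000).astype(np.float32)); print(n,m.sum(),np.round(r[0],1),np.round(r[1],1),round(r[2],1),np.median(P[m][:,2]),np.percentile(P[m][:,2],[10,90]))
    print([(round(r['confidence'],2),w(c,r['at']).round(4)) for r in optics.mark_of('new_battery_center',n)[:3]])
E
python3 f.py
```

```text
t: 22.7
tcp_pos: [0.4351, 0.3659, 0.0232]
ee_rot: [-0.0, 0.772, 0.636, -0.0]
ft_force: [-0.3, 0.4, 0.6]
grip_width: 0.0788
gripper_force: 0.0
t: 23.5
tcp_pos: [0.4354, 0.3661, 0.2245]
ee_rot: [-0.0, 0.772, 0.636, 0.001]
ft_force: [0.5, -0.3, -1.2]
grip_width: 0.0791
gripper_force: 0.0
[]
side 562 [434.2 365.8] [98.3 46. ] 78.6 0.05642105892500593 [0.05387038 0.05857816]
[(0.73, array([0.4359, 0.3656, 0.0308]))]
wrist 3032 [432.7 364.9] [96.6 43.1] 79.0 0.05614881610540834 [0.05506344 0.05717375]
[(0.94, array([0.4323, 0.3673, 0.0309]))]
```

View pics/w7.png

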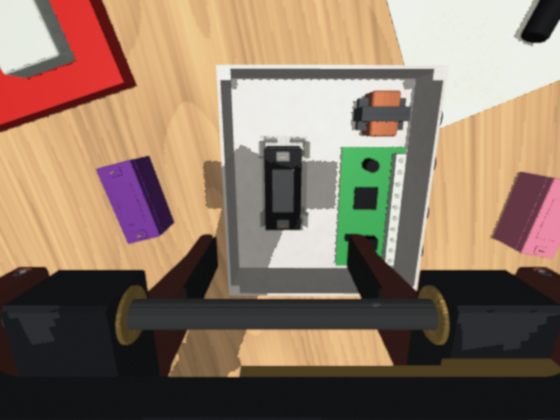

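The fresh battery stands level in the bay at (283, 188). Its top is at the same height as the dead one's was (side camera 56.4 mm both times), and the gripper is clear.

```bash
python3 -c "
from cell import ticket
print(ticket.sign_off())"
```

```text
the job is handed in; nothing more can be done
None
```

I handed the job in at about 24 s: the dead battery is in the box with the flap shut, and the fresh one stands fully home in the bay, terminals up; sign-off returned no verdict.

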